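Stopper the jar of wash tablets

ROBOT

A 7-joint arm with a two-finger parallel gripper is mounted at the origin on the work surface. World frame = base frame: x ahead of the robot, y to its left, z up, the work surface at z = 0. Lengths are in m, angles in rad, forces in N, time in s.
With the tool pointing down it reaches from about 0.425 to 0.875 m from the base axis. Payload 4.7 kg.
Tool frame: the origin (TCP) lies midway between the tips of the shut fingers; the grasp point (between the pads) lies 19 mm behind it; x points along the fingers, z is the direction in which the jaws open and shut, and the axes are right-handed (so a half turn about x gives the same grasp; the last joint's range is limited). The gripper opens to 87 mm and grips with 3 to 60 N. Pads are 19 mm wide; open, the fingers measure 117 mm over their backs; the gripper's body (75 mm by 190 mm) begins 51 mm behind the grasp point.
Start: joints at [1.116, 0.321, -0.07, 1.45, 0.023, 1.371, -0.057], TCP at [0.294, -0.58, 0.223] pointing down, gripper open.
Joint ranges: [-2.86, 2.86], [-0.3, 2.09], [-1.38, 1.24], [0.06, 2.45], [-1.56, 4.7], [0.09, 2.05], [-2.69, 2.69]. Speed limits (rad/s): [2.57, 2.57, 3.14, 3.14, 3.14, 3.14, 3.14].

INTERFACE

Orientations are given as a rotation vector (axis times angle).
In Python, from bench import ctrl gives the robot as it stands.
- The arm moves only by the shell command python3 -m pendant 'ROWS' [OPENING] [FORCE]. ROWS is JSON, a list of rows, each an object with "travel": the shift along the tool's x, y, z in m, a list of three; "twist": the turn about the tool's x in rad. In form: [{"travel": [x, y, z], "twist": twist}, ...]. A call has 1 to 10 rows; each row is the pose to reach, as a shift and turn from the pose measured when the call began, along the tool's axes at that moment; what a row does not reach only later rows make up. A row lasts 1/8 s, in which the tool goes at most 62.5 mm and 10.7 degrees, less where a joint would pass 70% of its speed; a pose out of reach is approached as far as the arm can. A call with a gripper value outside its range is refused whole. OPENING is the opening, from -1 (shut) to 1 (fully open), so that 0 is half open, set as the call begins (- or left out, the last holds). The fingers move at their own pace and stop on an object; FORCE is the grip in N (left out, the last holds). Time passes only in rows, so rows that repeat a pose let the fingers close. It gives the time, the measured TCP pose, the force and the opening at its end, in the units of the state.
- ctrl.get_state(): the state, without advancing time (a new reading comes with each control period).
- ctrl.get_image(name): name is "scene" or "side" or "wrist"; returns the picture (384x512x3 uint8, red, green, blue); there is no depth.
- ctrl.camera_model(name): a dict with "K" (3x3 intrinsics, pixels), "rvec" (rotation vector, rad) and "tvec" (3), from world to camera coordinates, as OpenCV has them; the wrist camera has in their place "T_tool_cam" (4x4, takes a point from camera to tool coordinates, whose origin is the TCP and whose axes are the tool frame's). Camera axes: x right, y down, z forward; pixel columns grow to the right and rows downward; lengths in m; the calibration is good to about 2 mm. A picture is of the moment at which its call begins: read the wrist's pose just before it. camera_model takes no time and is no camera call.
- ctrl.close_job(): hands the job in, once; it reports no verdict.
The state is a dict: "time": time; "joint_positions": joint angles; "qd": joint speeds; "joint_torque": joint torques, N m; "position": TCP position; "tool_rot": TCP orientation; "ft_force": force on the tool from outside, world axes, zero at the start; "torque": the same for the moment, N m; "grip_width": opening from 0.0 (shut) to 1.0 (fully open).
Only numpy, scipy, OpenCV 4.12 (cv2) and the standard library are available. Lean on these libraries where they do the work, as an engineer would, in place of code of your own. Each camera call takes 0.05 s, during which the arm holds its last target.

TASK

Close the blue jar of wash tablets: pick up the large wooden stopper by its knob, lower it into the jar's mouth before letting go, and leave it seated fully home and upright, with the jar still standing where it was. Leave the small white peg jar open and its small stopper where they are.

Things in the scene. Friction and masses are not known exactly. Their poses are not given: they have to be found in the camera images.
- stopper_knob (a point): large loose stopper, about 100 g, standing upright: slippery waxed pale wood plug 34 mm high tapering from 78 mm diameter at its top to 44 mm at its flat foot, with a dark knob on top, a cylinder 28 mm in diameter and 46 mm tall, to grip from above. The point is on the axis inside the knob, 62 mm above the foot, 28 mm above the plug's top, 18 mm below the knob's top; z up.
- jar_mouth (a point): blue ceramic jar of wash tablets, loose, 0.85 kg, 110 mm high, belly 106 mm in diameter. The point is the centre of its open mouth at the rim's height; z up. The mouth is a cone matching the stopper, 74 mm wide at the rim, 46 mm at 28 mm down; let go up to 10 mm off-centre, the stopper slides home. Home, the plug's top is 4 mm above the rim and stopper_knob 32 mm above this point.
- small_stopper_knob (a point): bystander: the small stopper, of the same shape, plug 22 mm high and 48 mm across the top, knob 18 mm in diameter and 36 mm tall. It would drop through the blue jar's mouth. The point lies on the axis inside the knob, 43.6 mm above the foot; z up.
- small_jar_mouth (a point): bystander: the small white ceramic jar of clothes pegs, 80 mm high, belly 72 mm in diameter, open. The point is the centre of its mouth in the plane of the rim; z up.

How it is judged:
By the outcome, as a careful person would: the job done as asked, in the order asked, and still so for the second after the job is handed in, with the robot touching nothing.
It also fails if it takes over 38 s, if anything falls off the work surface, if the arm or the gripper's body presses on something with over 40 N, if the wrist force passes 120 N, or if a joint passes its speed limit or range.

## Working session

There is one attempt and no reset: what is moved stays moved. The work goes in short steps, Python scripts to look and compute and a shell command to move; the robot and the scene stay as the last step left them, time stands still between calls to the robot, and variables do not carry over. Pictures are saved under pics/ and viewed, and the job is handed in when it is done.

```bash
mkdir -p pics; ls; python3 - <<'E'
from bench import ctrl
import cv2,numpy as np
s=ctrl.get_state();print(s)
for n in ["scene","side"]:
    im=ctrl.get_image(n);cv2.imwrite(f"pics/{n}0.png",im[:,:,::-1]);m=ctrl.camera_model(n);print(n,m)
print(ctrl.camera_model("wrist"))
E
```

```text
pics
{'time': 0.0, 'joint_positions': array([ 1.11608636,  0.3218615 , -0.07007926,  1.45168681,  0.02261925,
        1.37080189, -0.05689918]), 'qd': array([-0.00077682,  0.00080203,  0.00176706,  0.0002575 , -0.0022972 ,
       -0.00082525,  0.00100099]), 'joint_torque': array([-7.04417325e-04, -4.91290069e+01, -4.05025743e-01, -3.12526560e+01,
       -6.42490690e-02,  4.38588217e-02,  2.11541856e-04]), 'position': array([ 0.29337772, -0.57939464,  0.22143055]), 'tool_rot': array([ 0.8582859 ,  1.39701902, -0.85676586]), 'ft_force': array([-0.22209298, -0.0440375 ,  0.20552878]), 'torque': array([-0.02912087, -0.00098625,  0.02080167]), 'grip_width': 0.9960766483340568}
scene {'K': array([[437.06056389,   0.        , 256.32703821],
       [  0.        , 437.06056389, 198.05989202],
       [  0.        ,   0.        ,   1.        ]]), 'rvec': array([ 1.8502231 ,  1.5100901 , -0.67047089]), 'tvec': array([-0.11667181, -0.28079791,  1.13531979])}
side {'K': array([[490.8308009 ,   0.        , 260.31241183],
       [  0.        , 490.8308009 , 189.98122329],
       [  0.        ,   0.        ,   1.        ]]), 'rvec': array([ 2.35625143, -0.35699727,  0.13190209]), 'tvec': array([-0.53932531,  0.19944618,  0.74600606])}
{'K': array([[332.1904327 ,   0.        , 256.41591321],
       [  0.        , 332.1904327 , 187.47352337],
       [  0.        ,   0.        ,   1.        ]]), 'T_tool_cam': array([[-8.15471108e-04, -2.60175896e-01,  9.65560893e-01,
        -1.60478853e-01],
       [ 8.84148143e-04, -9.65561024e-01, -2.60175185e-01,
         7.04692379e-02],
       [ 9.99999277e-01,  6.41533525e-04,  1.01742115e-03,
         4.10878491e-04],
       [ 0.00000000e+00,  0.00000000e+00,  0.00000000e+00,
         1.00000000e+00]])}
```

View pics/scene0.png

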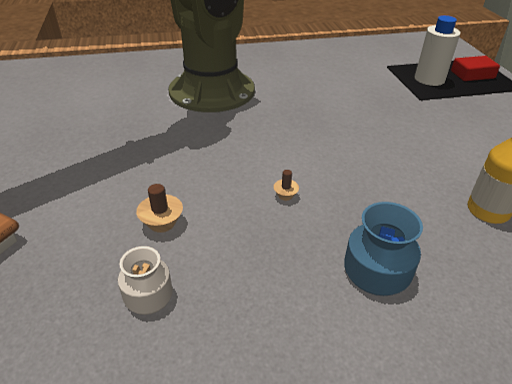

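View pics/side0.png

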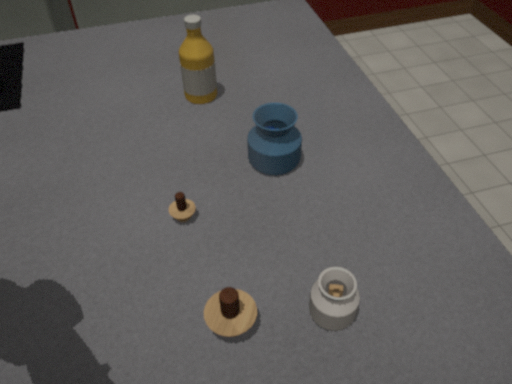

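The scene view shows the large stopper at about (158,205), the small one at (287,187), the white jar at (145,278) and the blue jar's rim at (392,222). In the side view the large stopper is at (230,308) and the blue rim at (275,118). Next I'll zoom in on the masks.

```bash
cat > h.py <<'E'
import cv2,numpy as np
from bench import ctrl
from scipy.spatial.transform import Rotation as R
def ray(n,uv):
    m=ctrl.camera_model(n);Rm=R.from_rotvec(m["rvec"]).as_matrix()
    d=Rm.T@np.linalg.inv(m["K"])@np.array([uv[0],uv[1],1.]);return -Rm.T@m["tvec"],d/np.linalg.norm(d)
def onplane(n,uv,z):
    o,d=ray(n,uv);return o+d*(z-o[2])/d[2]
def tri(rs):
    A=0;b=0
    for o,d in rs:
        P=np.eye(3)-np.outer(d,d);A=A+P;b=b+P@o
    X=np.linalg.solve(A,b);return X,[np.linalg.norm(np.cross(X-o,d)) for o,d in rs]
def proj(n,X):
    m=ctrl.camera_model(n);return cv2.projectPoints(np.float64(X).reshape(-1,1,3),m["rvec"],m["tvec"],m["K"],None)[0][:,0]
E
python3 - <<'E'
from h import *
S=cv2.imread("pics/scene0.png");D=cv2.imread("pics/side0.png")
def crop(im,x,y,w,h,k=4): return cv2.resize(im[y:y+h,x:x+w],None,fx=k,fy=k,interpolation=cv2.INTER_NEAREST)
a=np.hstack([crop(S,125,175,70,70),crop(S,340,195,90,70)]);b=np.hstack([crop(D,195,275,70,70),crop(D,230,90,90,70)])
cv2.imwrite("pics/z0.png",np.vstack([a,b]))
for n,im,boxes in(("scene",S,[(135,178,185,235),(270,165,302,205)]),("side",D,[(200,280,262,340),(165,186,200,226)])):
    for x0,y0,x1,y1 in boxes:
        hsv=cv2.cvtColor(im,cv2.COLOR_BGR2HSV).astype(int)
        m=((hsv[...,2]<75)&(im[...,2].astype(int)-im[...,0]>8)).astype(np.uint8)
        q=np.zeros_like(m);q[y0:y1,x0:x1]=m[y0:y1,x0:x1]
        c=max(cv2.findContours(q,0,2)[0],key=cv2.contourArea)
        M=cv2.moments(c);print(n,cv2.contourArea(c),cv2.boundingRect(c),M["m10"]/M["m00"],M["m01"]/M["m00"])
E
```

```text
scene 280.0 (148, 189, 20, 25) 158.14345238095237 202.2458333333333
scene 96.0 (282, 173, 10, 16) 286.296875 181.06770833333334
side 382.0 (220, 288, 20, 31) 230.13787085514832 303.99956369982544
side 128.0 (175, 193, 12, 18) 180.62890625 201.56901041666666
```

View pics/z0.png

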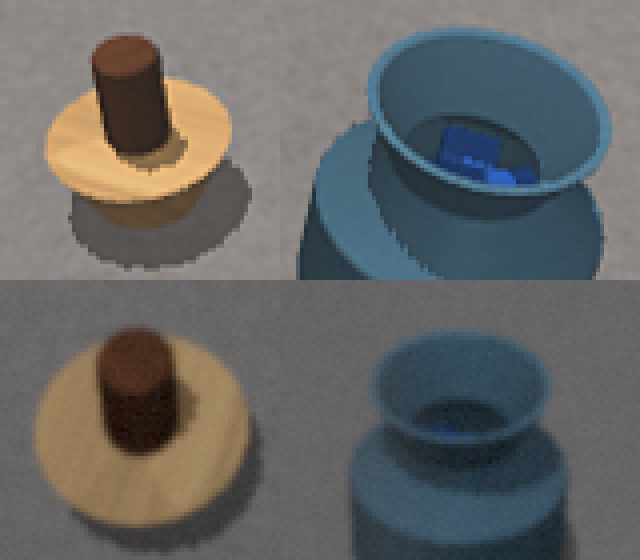

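```bash
python3 - <<'E'
from h import *
S=cv2.imread("pics/scene0.png");D=cv2.imread("pics/side0.png")
pts={"knobtop":((156.5,189),(229.25,295.3),.080),"rim":((392.5,222.75),(275.25,116.75),.110)}
for k,(a,b,z) in pts.items():
    print(k,tri([ray("scene",a),ray("side",b)]),onplane("scene",a,z),onplane("side",b,z))
for n,im,(x0,y0,x1,y1) in(("scene",S,(140,178,175,220)),("side",D,(212,280,250,325))):
    m=((im[...,2]<130)&(im[...,2]>im[...,0]*1.35)).astype(np.uint8);q=m*0;q[y0:y1,x0:x1]=m[y0:y1,x0:x1]
    q=cv2.morphologyEx(q,cv2.MORPH_OPEN,np.ones((3,3)))
    c=max(cv2.findContours(q,0,1)[0],key=cv2.contourArea)
    r=cv2.minAreaRect(c);print(n,r,onplane(n,r[0],.057))
    # plug light-wood ellipse: width extremes
    m=((im[...,2]>im[...,0]*1.4)).astype(np.uint8)
# reprojected rim circle overlay
for n,im in(("scene",S),("side",D)):
    pass
E
```

```text
knobtop (array([ 0.47309443, -0.14871526,  0.07688185]), [np.float64(0.001136371746405515), np.float64(0.0011363717464055337)]) [ 0.4758387  -0.14758091  0.08      ] [ 0.47319557 -0.15183228  0.08      ]
rim (array([0.64802979, 0.17749645, 0.10639808]), [np.float64(0.0010433780943767072), np.float64(0.001043378094376679)]) [0.65035526 0.17628511 0.11      ] [0.64652013 0.17153146 0.11      ]
scene ((157.4239959716797, 198.83201599121094), (30.768299102783203, 16.6363468170166), 79.69515228271484) [ 0.47349405 -0.14909421  0.057     ]
side ((231.0, 303.5), (31.0, 24.0), 90.0) [ 0.47457678 -0.15147291  0.057     ]
```

```bash
cat >> h.py <<'E'
def plan(target):  # target for TCP world
    s=ctrl.get_state();Rm=R.from_rotvec(s["tool_rot"]).as_matrix();
    print("t",round(s["time"],2),"tcp",s["position"].round(4),"q",s["joint_positions"].round(3),"F",s["ft_force"].round(1),"g",round(s["grip_width"],3));print(Rm.round(3))
    print("travel",(Rm.T@(np.array(target)-s["position"])).round(4))
E
python3 - <<'E'
from h import *
print("smallst",onplane("scene",(286.5,180),.045),onplane("side",(180.6,201),.045))
print("smalljar",onplane("scene",(141,263),.08),onplane("side",(338,284),.08))
print("bottle base",onplane("scene",(492,212),0),onplane("side",(200,95),0),"cap top",onplane("scene",(512,140),0.19),tri([ray("side",(193,20)),ray("scene",(525,145))]))
plan([.474,-.150,.20])
E
```

```text
smallst [0.45179305 0.07897157 0.045     ] [0.44336741 0.07667427 0.045     ]
smalljar [ 0.62941921 -0.17404842  0.08      ] [ 0.62423133 -0.17981343  0.08      ]
bottle base [0.55952368 0.44022414 0.        ] [0.55092411 0.43631376 0.        ] cap top [0.59755181 0.36839304 0.19      ] (array([0.55955212, 0.4432841 , 0.16334868]), [np.float64(0.016381277959655903), np.float64(0.016381277959655858)])
t 0.1 tcp [ 0.2934 -0.5795  0.2216] q [ 1.116  0.322 -0.07   1.452  0.023  1.371 -0.057] F [-0.2 -0.5  0.5] g 0.996
[[-0.001  0.892  0.452]
 [ 0.001  0.452 -0.892]
 [-1.    -0.    -0.002]]
travel [ 0.022   0.3551 -0.3015]
```

```bash
python3 -m pendant '[{"travel":[0.005,0.03,-0.025],"twist":0},{"travel":[0.012,0.075,-0.064],"twist":0},{"travel":[0.018,0.12,-0.102],"twist":0},{"travel":[0.025,0.165,-0.14],"twist":0},{"travel":[0.032,0.21,-0.178],"twist":0},{"travel":[0.04,0.255,-0.217],"twist":0},{"travel":[0.05,0.3,-0.255],"twist":0},{"travel":[0.058,0.335,-0.285],"twist":0},{"travel":[0.062,0.355,-0.3015],"twist":0},{"travel":[0.062,0.355,-0.3015],"twist":0}]' 1 25; python3 - <<'E'
from h import *
plan([.474,-.150,.16])
cv2.imwrite("pics/w1.png",ctrl.get_image("wrist")[:,:,::-1])
E
```

```text
time: 1.35
position: [0.474, -0.1476, 0.1595]
tool_rot: [0.855, 1.4, -0.853]
ft_force: [-0.4, 0.2, -0.2]
grip_width: 1.001
t 1.35 tcp [ 0.474  -0.1476  0.1595] q [ 0.664  0.06  -0.426  1.892  0.024  1.198 -0.868] F [-0.4  0.2 -0.2] g 1.001
[[-0.002  0.89   0.456]
 [ 0.002  0.456 -0.89 ]
 [-1.    -0.001 -0.003]]
travel [-0.0005 -0.0011  0.0021]
```

View pics/w1.png

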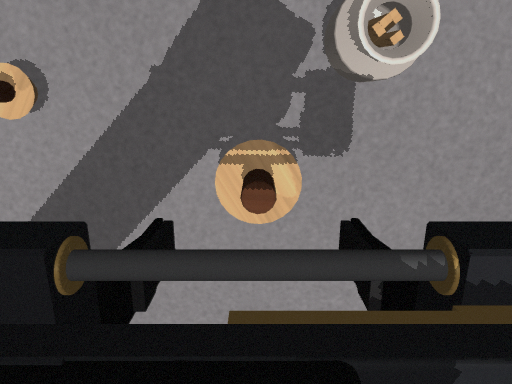

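The wrist view shows the knob top at about (258,191), on a plug disc spanning columns 216 to 301. I'll cast those rays.

```bash
cat >> h.py <<'E'
def wray(uv,s):
    m=ctrl.camera_model("wrist");Rm=R.from_rotvec(s["tool_rot"]).as_matrix();T=m["T_tool_cam"]
    d=np.linalg.inv(m["K"])@np.array([uv[0],uv[1],1.]);return s["position"]+Rm@T[:3,3],Rm@T[:3,:3]@d
def wplane(uv,z,s):
    o,d=wray(uv,s);return o+d*(z-o[2])/d[2]
E
python3 - <<'E'
from h import *
s=ctrl.get_state();im=cv2.imread("pics/w1.png")
cv2.imwrite("pics/w1z.png",cv2.resize(im[130:230,205:315],None,fx=5,fy=5,interpolation=0))
for uv,z in (((258.5,192),.08),((258.5,181.5),.034)): print(wplane(uv,z,s))
i=im[130:230,205:315].astype(int);m=(i[...,2]>i[...,0]*1.35).astype(np.uint8)
c=max(cv2.findContours(m,0,1)[0],key=cv2.contourArea);e=cv2.fitEllipse(cv2.convexHull(c));print(e);print(wplane((e[0][0]+205,e[0][1]+130),.034,s))
E
```

```text
[ 0.47640182 -0.15055829  0.08      ]
[ 0.47345315 -0.15231644  0.034     ]
((52.98954772949219, 51.358741760253906), (84.45650482177734, 86.93118286132812), 87.4688720703125)
[ 0.47336227 -0.15185384  0.034     ]
```

View pics/w1z.png

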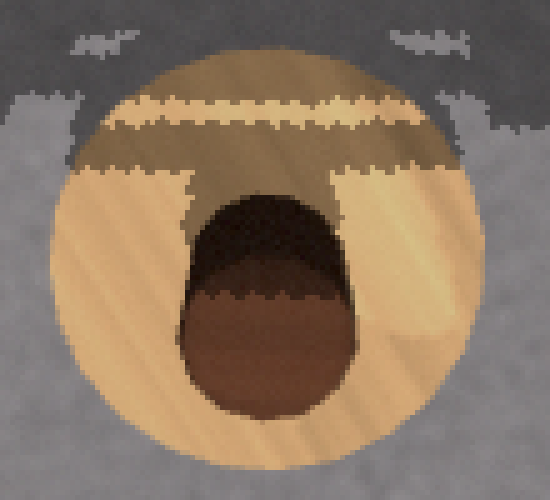

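```bash
python3 -m pendant '[{"travel":[0.02,-0.0016,0.0032],"twist":0},{"travel":[0.05,-0.0016,0.0032],"twist":0},{"travel":[0.08,-0.0016,0.0032],"twist":0},{"travel":[0.105,-0.0016,0.0032],"twist":0},{"travel":[0.1165,-0.0016,0.0032],"twist":0},{"travel":[0.1165,-0.0016,0.0032],"twist":0}]' 1 25; python3 - <<'E'
from h import *
plan([.474,-.1512,.043])
cv2.imwrite("pics/w2.png",ctrl.get_image("wrist")[:,:,::-1])
E
```

```text
time: 2.15
position: [0.4727, -0.154, 0.0428]
tool_rot: [0.857, 1.399, -0.858]
ft_force: [0.0, 0.5, 1.0]
grip_width: 1.0
t 2.15 tcp [ 0.4727 -0.154   0.0428] q [ 0.649  0.198 -0.418  2.006  0.097  0.96  -0.919] F [0.  0.5 1. ] g 1.0
[[-0.003  0.892  0.452]
 [ 0.002  0.452 -0.892]
 [-1.    -0.002 -0.003]]
travel [-0.0002  0.0025 -0.0019]
```

View pics/w2.png

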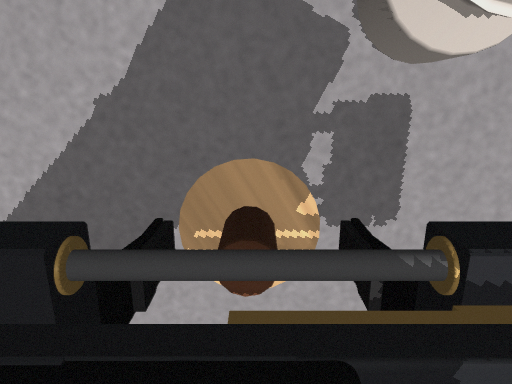

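```bash
python3 - <<'E'
from h import *
s=ctrl.get_state();Rm=R.from_rotvec(s["tool_rot"]).as_matrix()
p=wplane((248,296),.08,s);print(p,(p-s["position"])@Rm)
for u in(219,277):
  p=wplane((u,250),.06,s);print(p,(p-s["position"])@Rm)
p=wplane((250,229),.034,s);print(p)
E
```

```text
[ 0.46267956 -0.15610866  0.08      ] [-0.03636944 -0.01066194 -0.0029869 ]
[ 0.46663188 -0.13821902  0.06      ] [-0.01635594  0.00097464 -0.01711878]
[ 0.47908369 -0.16268153  0.06      ] [-0.01640173  0.00101017  0.01033041]
[ 0.4730715  -0.15083612  0.034     ]
```

```bash
python3 -m pendant '[{"travel":[0,0.003,-0.003],"twist":0},{"travel":[0,0.003,-0.003],"twist":0},{"travel":[0,0.003,-0.003],"twist":0}]' 1 25;  python3 -m pendant '[{"travel":[0,0,0],"twist":0},{"travel":[0,0,0],"twist":0},{"travel":[0,0,0],"twist":0},{"travel":[0,0,0],"twist":0},{"travel":[0,0,0],"twist":0},{"travel":[0,0,0],"twist":0}]' -1 30; python3 - <<'E'
from h import *
plan([.474,-.150,.043])
cv2.imwrite("pics/w3.png",ctrl.get_image("wrist")[:,:,::-1])
E
```

```text
time: 2.58
position: [0.4752, -0.1499, 0.0442]
tool_rot: [0.857, 1.396, -0.857]
ft_force: [0.0, 0.2, 0.2]
grip_width: 1.002
time: 3.32
position: [0.4752, -0.15, 0.0441]
tool_rot: [0.857, 1.396, -0.857]
ft_force: [-0.2, 0.1, -0.2]
grip_width: 0.403
t 3.33 tcp [ 0.4752 -0.15    0.0441] q [ 0.643  0.197 -0.421  2.004  0.097  0.96  -0.928] F [-0.2  0.1 -0.2] g 0.403
[[-0.001  0.892  0.453]
 [ 0.001  0.453 -0.892]
 [-1.    -0.    -0.001]]
travel [ 0.0011 -0.0011 -0.0005]
```

View pics/w3.png

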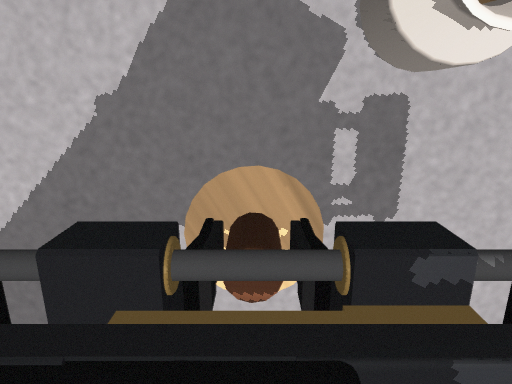

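The fingers are still closing: 0.403 is about 35 mm, and the knob is 28 mm.

```bash
python3 -m pendant '[{"travel":[0,0,0],"twist":0},{"travel":[0,0,0],"twist":0},{"travel":[0,0,0],"twist":0}]' -1 30; python3 -m pendant '[{"travel":[-0.004,0,0],"twist":0},{"travel":[-0.012,0,0],"twist":0},{"travel":[-0.025,0,0],"twist":0},{"travel":[-0.03,0,0],"twist":0}]'; python3 - <<'E'
from h import *
plan([.649,.175,.19])
cv2.imwrite("pics/w4.png",ctrl.get_image("wrist")[:,:,::-1])
cv2.imwrite("pics/d4.png",ctrl.get_image("side")[:,:,::-1])
E
```

```text
time: 3.75
position: [0.4751, -0.1499, 0.0441]
tool_rot: [0.857, 1.397, -0.857]
ft_force: [0.1, 0.8, -0.5]
grip_width: 0.313
time: 4.25
position: [0.476, -0.1502, 0.0756]
tool_rot: [0.857, 1.394, -0.856]
ft_force: [-0.2, -0.4, -1.2]
grip_width: 0.316
t 4.25 tcp [ 0.476  -0.1502  0.0756] q [ 0.651  0.154 -0.425  1.978  0.074  1.023 -0.909] F [-0.2 -0.4 -1.2] g 0.316
[[ 0.001  0.892  0.453]
 [-0.     0.453 -0.892]
 [-1.     0.001  0.001]]
travel [-0.1142  0.3015 -0.2116]
```

View pics/d4.png

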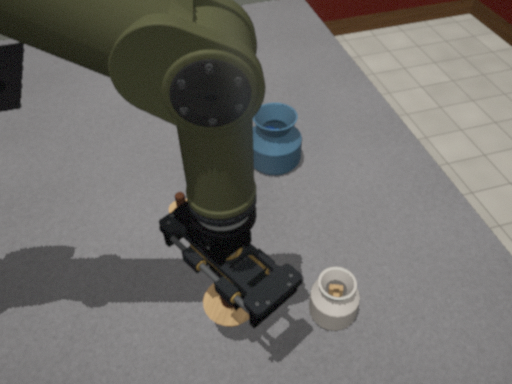

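View pics/w4.png

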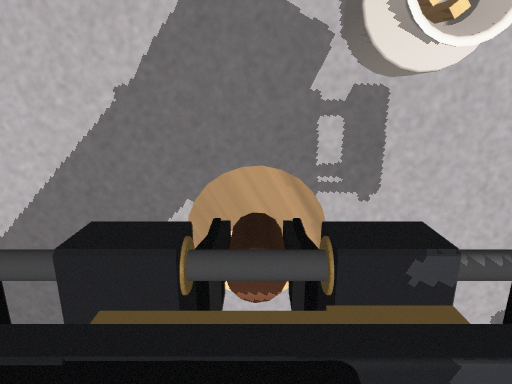

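The stopper is held: opening 0.316 is 27.5 mm, the lifted weight is about 1.2 N, and the disc stays fixed relative to the gripper. I'll move to a standoff 100 mm short of the jar for another look at the mouth.

```bash
python3 -m pendant '[{"travel":[-0.03,0.005,-0.005],"twist":0},{"travel":[-0.065,0.02,-0.02],"twist":0},{"travel":[-0.1,0.045,-0.045],"twist":0},{"travel":[-0.13,0.07,-0.075],"twist":0},{"travel":[-0.144,0.1,-0.105],"twist":0},{"travel":[-0.144,0.13,-0.137],"twist":0},{"travel":[-0.144,0.16,-0.168],"twist":0},{"travel":[-0.144,0.185,-0.194],"twist":0},{"travel":[-0.144,0.2,-0.21],"twist":0},{"travel":[-0.144,0.2,-0.21],"twist":0}]'; python3 -m pendant '[{"travel":[0,0,0],"twist":0}]'; python3 - <<'E'
from h import *
plan([.649,.175,.19])
cv2.imwrite("pics/w5.png",ctrl.get_image("wrist")[:,:,::-1])
E
```

```text
time: 5.6
position: [0.5585, 0.1298, 0.2188]
tool_rot: [0.854, 1.397, -0.853]
ft_force: [0.2, -0.4, -1.6]
grip_width: 0.312
time: 5.72
position: [0.5584, 0.1283, 0.2184]
tool_rot: [0.854, 1.397, -0.855]
ft_force: [-0.4, -0.9, -1.4]
grip_width: 0.315
t 5.72 tcp [0.5584 0.1283 0.2184] q [ 0.305  0.215 -0.661  1.634  0.135  1.339 -1.475] F [-0.4 -0.9 -1.4] g 0.315
[[-0.001  0.891  0.455]
 [-0.     0.455 -0.891]
 [-1.    -0.001 -0.   ]]
travel [ 0.0283  0.1019 -0.0003]
```

View pics/w5.png

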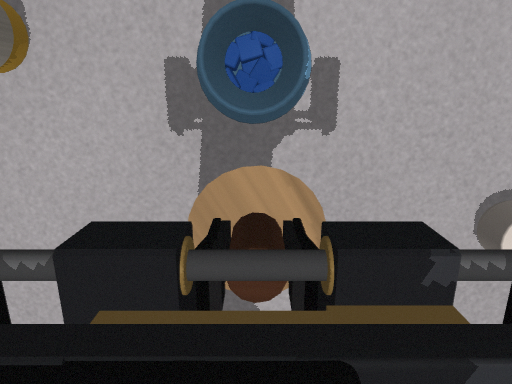

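The rim fills roughly columns 198 to 311, with its lower edge at row 123. I'll fit an ellipse to it.

```bash
python3 - <<'E'
from h import *
s=ctrl.get_state();im=cv2.imread("pics/w5.png").astype(int);Rm=R.from_rotvec(s["tool_rot"]).as_matrix()
m=(im[...,0]>im[...,2]*1.35).astype(np.uint8);m[150:]=0
m=cv2.morphologyEx(m,cv2.MORPH_OPEN,np.ones((3,3)))
c=max(cv2.findContours(m,0,1)[0],key=cv2.contourArea);h=cv2.convexHull(c)[:,0];print(cv2.boundingRect(c))
# back-project the lower arc onto rim plane, fit circle there
P=c[:,0][(c[:,0][:,1]>3)].astype(float)
W=np.array([wplane(p,.11,s)[:2] for p in P])
def circ(W):
    A=np.c_[W,np.ones(len(W))];x=np.linalg.lstsq(A,(W**2).sum(1),rcond=None)[0];ce=x[:2]/2;return ce,np.sqrt(x[2]+ce@ce),
for y0 in(3,30,60):
    k=P[:,1]>y0;ce,r=circ(W[k]);print(y0,ce,r,np.std(np.linalg.norm(W[k]-ce,axis=1)))
    d=np.r_[ce,.22]-s["position"];print("travel",(d@Rm).round(4))
E
```

```text
(197, 0, 114, 124)
3 [0.64263888 0.17360645] 0.04374091108944179 0.0005627815535353711
travel [-0.0016  0.0956 -0.0018]
30 [0.6420014  0.17320388] 0.043318960625287166 0.00027075829865746325
travel [-0.0016  0.0949 -0.0018]
60 [0.64179731 0.17304578] 0.04314632615314946 0.00023210914917693319
travel [-0.0016  0.0946 -0.0017]
```

```bash
python3 - <<'E'
from h import *
im=cv2.imread("pics/w5.png")[0:135,185:325]
im=cv2.convertScaleAbs(im,alpha=1.6);cv2.imwrite("pics/w5z.png",cv2.resize(im,None,fx=4,fy=4,interpolation=0))
E
```

```text
(no output)
```

View pics/w5z.png

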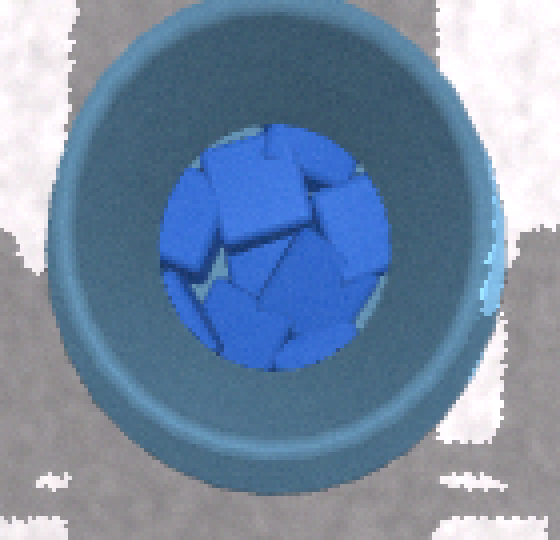

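The lowest edge in that contour was the belly. The rim's inner edge spans zoomed columns 75–478 and rows 12–443, so its centre is pixel (254.3, 57).

```bash
python3 - <<'E'
from h import *
s=ctrl.get_state();Rm=R.from_rotvec(s["tool_rot"]).as_matrix()
L=[wplane(p,.11,s) for p in((254.3,3.2),(254.3,110.7),(203.8,57),(304.5,57))]
print(np.round(L,4),np.linalg.norm(L[0]-L[1]),np.linalg.norm(L[2]-L[3]))
c=(L[0]+L[1])/2;c2=(L[2]+L[3])/2;print(c,c2,((c-s["position"])@Rm).round(4),((c2-s["position"])@Rm).round(4))
# held knob axis wrt tool: plug disc centre
im=cv2.imread("pics/w5.png").astype(int);m=((im[...,2]>im[...,0]*1.35)&(im[...,2]>90)).astype(np.uint8);m[240:]=0
e=cv2.boundingRect(max(cv2.findContours(m,0,1)[0],key=cv2.contourArea));print(e)
for p in((256.5,166),(256.5,166)):
    q=wplane(p,s["position"][2]-.0441+.034,s);print(((q-s["position"])@Rm).round(4))
E
```

```text
[[0.68   0.1918 0.11  ]
 [0.6119 0.1571 0.11  ]
 [0.6298 0.2092 0.11  ]
 [0.6646 0.1412 0.11  ]] 0.07642391389520212 0.07633080366095832
[0.64593023 0.17442808 0.11      ] [0.64719258 0.17519724 0.11      ] [ 0.1084  0.099  -0.001 ] [ 0.1084  0.1004 -0.0011]
(188, 165, 137, 75)
[0.0101 0.0361 0.0006]
[0.0101 0.0361 0.0006]
```

```bash
python3 -m pendant '[{"travel":[0.005,0.02,-0.001],"twist":0},{"travel":[0.012,0.05,-0.0015],"twist":0},{"travel":[0.02,0.08,-0.0015],"twist":0},{"travel":[0.025,0.096,-0.0015],"twist":0},{"travel":[0.028,0.102,-0.0015],"twist":0},{"travel":[0.028,0.102,-0.0015],"twist":0},{"travel":[0.028,0.102,-0.0015],"twist":0}]'; python3 - <<'E'
from h import *
plan([.649,.1755,.124])
for n in("scene","side","wrist"): cv2.imwrite(f"pics/{n}6.png",ctrl.get_image(n)[:,:,::-1])
S=cv2.imread("pics/scene6.png")[140:310,300:470];D=cv2.imread("pics/side6.png")[50:220,190:360]
cv2.imwrite("pics/z6.png",np.hstack([cv2.resize(i,(390,390),interpolation=cv2.INTER_CUBIC) for i in(S,D)]))
E
```

```text
time: 6.65
position: [0.6481, 0.1757, 0.1909]
tool_rot: [0.855, 1.396, -0.855]
ft_force: [-0.0, -0.6, -1.3]
grip_width: 0.311
t 6.65 tcp [0.6481 0.1757 0.1909] q [ 0.163  0.455 -0.641  1.416  0.272  1.36  -1.585] F [-0.  -0.6 -1.3] g 0.311
[[-0.     0.891  0.455]
 [-0.     0.455 -0.891]
 [-1.    -0.     0.   ]]
travel [0.0669 0.0007 0.0006]
```

View pics/z6.png

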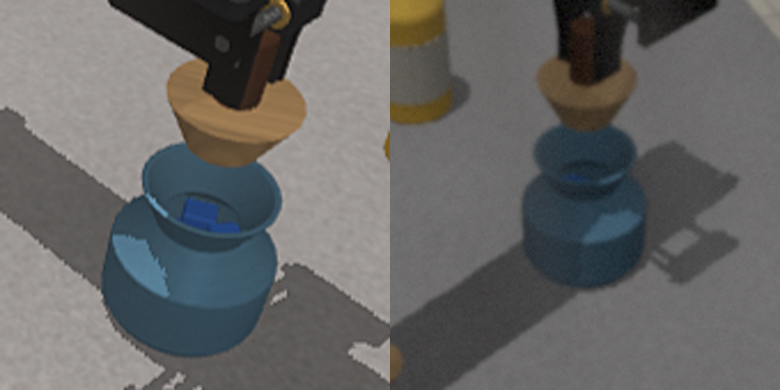

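View pics/wrist6.png

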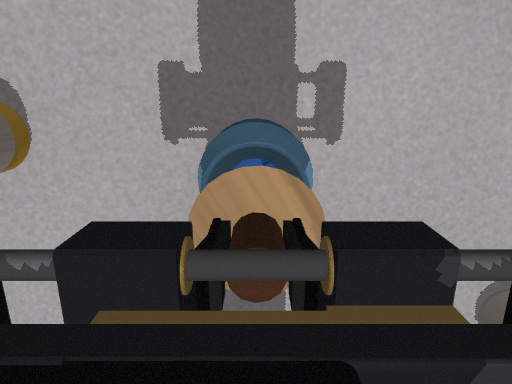

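```bash
python3 - <<'E'
from h import *
print(onplane("scene",(403.1,181.4),.1808),onplane("side",(276.1,84.9),.1808), tri([ray("scene",(403.1,181.4)),ray("side",(276.1,84.9))]))
# predicted plug-top circle and mouth circle overlays, as measured check
t=np.linspace(0,2*np.pi,60)
for n in("scene","side"):
    im=cv2.imread(f"pics/{n}6.png")
    for c,z,r,col in(((.6475,.1755),.11,.037,(0,0,255)),((.6460,.1745),.1808,.039,(0,255,0))):
        q=proj(n,np.c_[c[0]+r*np.cos(t),c[1]+r*np.sin(t),0*t+z])
        im4=im
        for a in q: cv2.circle(im,tuple(np.int32(a.round())),0,col,-1)
    x,y=(300,140) if n=="scene" else(190,50)
    cv2.imwrite(f"pics/o6{n}.png",cv2.resize(im[y:y+150,x:x+150],(600,600),interpolation=0))
E
```

```text
[0.64553179 0.17682225 0.1808    ] [0.64645983 0.16974693 0.1808    ] (array([0.64711289, 0.17464733, 0.18002294]), [np.float64(0.002298863986697953), np.float64(0.0022988639866980127)])
```

View pics/o6scene.png

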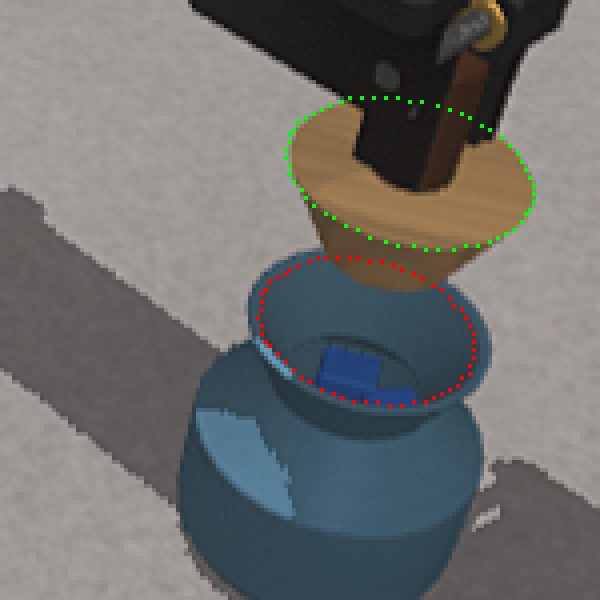

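View pics/o6side.png

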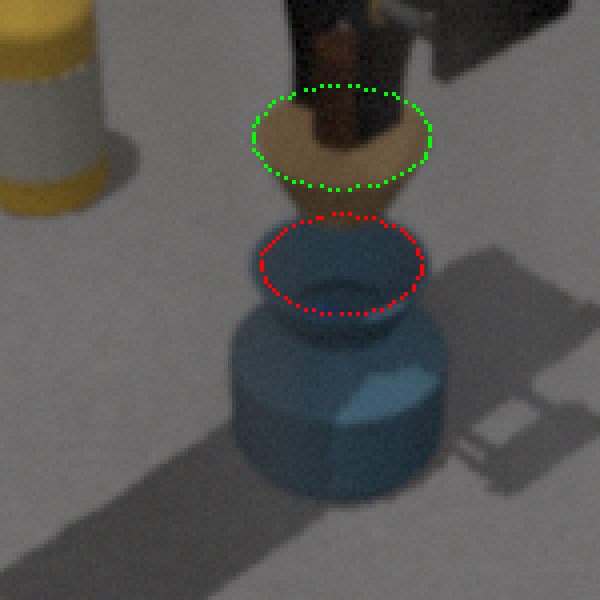

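Both overlays agree with the pictures to about 2 mm, so the stopper is centred over the mouth and upright. Now I'll lower it.

```bash
python3 -m pendant '[{"travel":[0.01,0,0],"twist":0},{"travel":[0.025,0,0],"twist":0},{"travel":[0.038,0,0],"twist":0},{"travel":[0.046,0,0],"twist":0},{"travel":[0.052,0,0],"twist":0},{"travel":[0.056,0,0],"twist":0},{"travel":[0.056,0,0],"twist":0}]'; python3 -m pendant '[{"travel":[0.002,0,0],"twist":0},{"travel":[0.004,0,0],"twist":0},{"travel":[0.004,0,0],"twist":0}]'
```

```text
time: 7.68
position: [0.6483, 0.1759, 0.1349]
tool_rot: [0.855, 1.396, -0.855]
ft_force: [0.9, -0.2, -0.3]
grip_width: 0.314
time: 8.05
position: [0.6482, 0.1758, 0.1308]
tool_rot: [0.855, 1.396, -0.855]
ft_force: [-0.1, -0.0, -0.6]
grip_width: 0.316
```

```bash
python3 -m pendant '[{"travel":[0.002,0,0],"twist":0},{"travel":[0.004,0,0],"twist":0},{"travel":[0.004,0,0],"twist":0}]'; python3 -m pendant '[{"travel":[0.001,0,0],"twist":0},{"travel":[0.002,0,0],"twist":0},{"travel":[0.002,0,0],"twist":0}]'; python3 - <<'E'
from h import *
S=ctrl.get_image("scene")[:,:,::-1][140:310,300:470];D=ctrl.get_image("side")[:,:,::-1][50:220,190:360]
cv2.imwrite("pics/z7.png",np.hstack([cv2.resize(i,(390,390),interpolation=cv2.INTER_CUBIC) for i in(S,D)]))
E
```

```text
time: 8.43
position: [0.648, 0.176, 0.1265]
tool_rot: [0.854, 1.397, -0.855]
ft_force: [0.1, 0.8, -0.3]
grip_width: 0.313
time: 8.8
position: [0.6482, 0.1767, 0.1248]
tool_rot: [0.855, 1.397, -0.854]
ft_force: [-0.4, 2.4, -0.2]
grip_width: 0.313
```

View pics/z7.png

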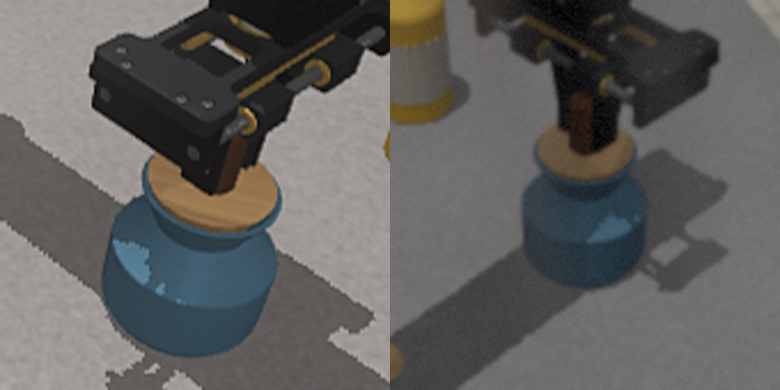

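The plug is in the mouth, within about 1 mm of home, with a 2.4 N light side contact. Letting go now.

```bash
python3 -m pendant '[{"travel":[0,0,0],"twist":0},{"travel":[0,0,0],"twist":0},{"travel":[0,0,0],"twist":0},{"travel":[0,0,0],"twist":0},{"travel":[0,0,0],"twist":0}]' 0.7 20; python3 - <<'E'
from h import *
cv2.imwrite("pics/w8.png",ctrl.get_image("wrist")[:,:,::-1])
E
```

```text
time: 9.52
position: [0.6482, 0.1766, 0.1248]
tool_rot: [0.855, 1.397, -0.854]
ft_force: [0.8, -0.2, -0.2]
grip_width: 0.787
```

View pics/w8.png

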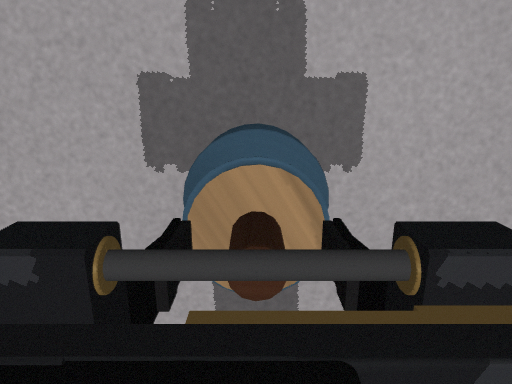

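The fingers are open and the knob stands free between them at column 257. I'll lift straight up, then back toward the robot so I can check.

```bash
python3 -m pendant '[{"travel":[-0.01,0,0],"twist":0},{"travel":[-0.03,0,0],"twist":0},{"travel":[-0.06,0,0],"twist":0},{"travel":[-0.09,0,0],"twist":0},{"travel":[-0.12,-0.02,0],"twist":0},{"travel":[-0.12,-0.05,0.02],"twist":0},{"travel":[-0.12,-0.08,0.04],"twist":0},{"travel":[-0.12,-0.1,0.06],"twist":0},{"travel":[-0.12,-0.1,0.06],"twist":0}]'; python3 - <<'E'
from h import *
t=np.linspace(0,2*np.pi,60)
P=[]
for n,(x,y) in(("scene",(320,140)),("side",(200,50))):
    im=np.ascontiguousarray(ctrl.get_image(n)[:,:,::-1]);cv2.imwrite(f"pics/{n}9.png",im)
    P.append(cv2.resize(im[y:y+150,x:x+130],None,fx=3,fy=3,interpolation=2))
cv2.imwrite("pics/z9.png",np.hstack(P))
a=cv2.imread("pics/scene0.png").astype(int);b=cv2.imread("pics/scene9.png").astype(int)
E
```

```text
time: 10.7
position: [0.5868, 0.0748, 0.2467]
tool_rot: [0.858, 1.392, -0.857]
ft_force: [0.1, -0.1, 0.4]
grip_width: 0.851
```

View pics/z9.png

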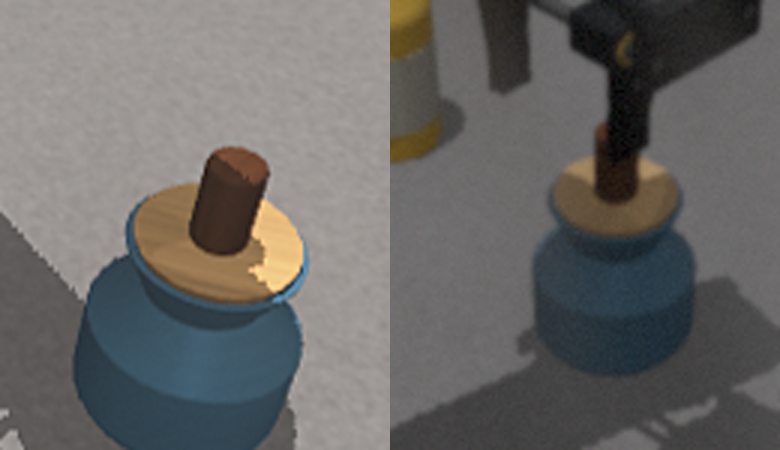

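View pics/scene9.png

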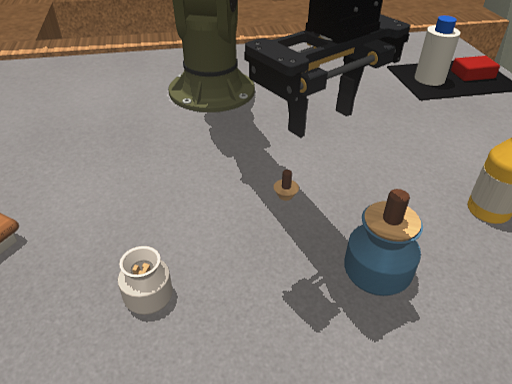

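```bash
python3 - <<'E'
from h import *
t=np.linspace(0,2*np.pi,70);c=(.648,.1755);P=[]
for n,(x,y) in(("scene",(330,170)),("side",(225,65))):
    im=cv2.resize(cv2.imread(f"pics/{n}9.png")[y:y+110,x:x+95],None,fx=4,fy=4,interpolation=0)
    for z,r,col in((.114,.039,(0,255,0)),(.16,.014,(0,0,255)),(.114,.014,(255,255,0))):
        for a in proj(n,np.c_[c[0]+r*np.cos(t),c[1]+r*np.sin(t),0*t+z]): cv2.circle(im,tuple(np.int32((a-[x,y]+.5)*4)),1,col,-1)
    P.append(im)
cv2.imwrite("pics/o9.png",np.hstack(P))
a=cv2.imread("pics/scene0.png").astype(int);b=cv2.imread("pics/scene9.png").astype(int)
# jar lower body moved? blue mask bbox
for k,i in(("0",a),("9",b)):
    m=(i[...,0]>i[...,2]*1.35).astype(np.uint8);m[:195]=0;m[:,:330]=0;m[:,432:]=0
    print(k,cv2.boundingRect(max(cv2.findContours(m,0,1)[0],key=cv2.contourArea)))
E
```

```text
0 (345, 202, 78, 94)
9 (345, 208, 78, 88)
```

View pics/o9.png

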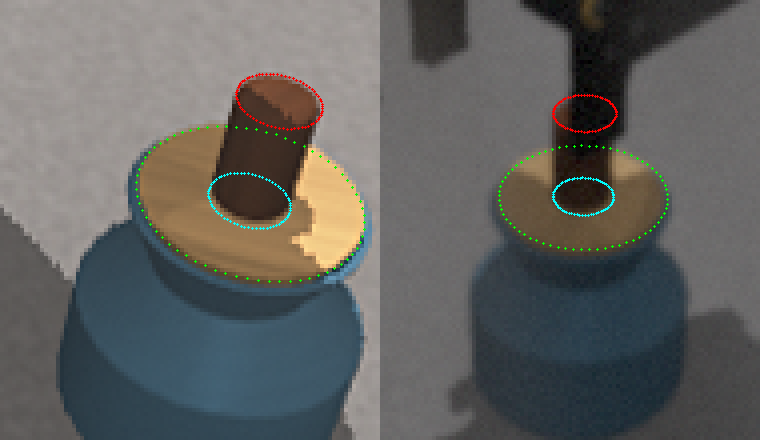

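The base and top of the knob nearly match the upright prediction. I'll clear the gripper out of the side view and measure the tilt more carefully.

```bash
python3 -m pendant '[{"travel":[0,-0.03,0.02],"twist":0},{"travel":[0,-0.06,0.05],"twist":0},{"travel":[0,-0.08,0.08],"twist":0},{"travel":[0,-0.08,0.11],"twist":0},{"travel":[0,-0.08,0.11],"twist":0}]'; python3 - <<'E'
from h import *
s=ctrl.get_state()
cv2.imwrite("pics/w10.png",ctrl.get_image("wrist")[:,:,::-1])
t=np.linspace(0,2*np.pi,70);c=(.648,.1755);P=[]
for n,(x,y) in(("scene",(345,175)),("side",(235,65))):
    im0=ctrl.get_image(n)[:,:,::-1];cv2.imwrite(f"pics/{n}10.png",im0)
    P.append(cv2.resize(cv2.convertScaleAbs(im0[y:y+100,x:x+80],alpha=1.5),None,fx=5,fy=5,interpolation=0))
    i=im0.astype(int);m=((i[...,2]<130)&(i[...,2]>i[...,0]*1.35)&(i.sum(2)<230)).astype(np.uint8)
    q=m*0;q[y:y+70,x:x+80]=m[y:y+70,x:x+80]
    cc=max(cv2.findContours(q,0,1)[0],key=cv2.contourArea);print(n,cv2.minAreaRect(cc),cv2.fitLine(cc,2,0,.01,.01).ravel())
    p=proj(n,[[*c,.114],[*c,.16]]);d=p[1]-p[0];print("pred axis",d/np.linalg.norm(d),p)
cv2.imwrite("pics/z10.png",np.hstack(P))
E
```

```text
time: 11.42
position: [0.5674, -0.0578, 0.2459]
tool_rot: [0.859, 1.394, -0.854]
ft_force: [1.1, 0.3, -0.3]
grip_width: 0.851
scene ((395.32879638671875, 207.15838623046875), (20.55999755859375, 35.87999725341797), 16.260204315185547) [  0.40810516  -0.9129349  396.23148    206.08333   ]
pred axis [ 0.28893994 -0.95734722] [[391.87264912 219.63078456]
 [399.36879906 194.79372593]]
side ((260.26116943359375, 96.5578842163086), (64.09832763671875, 12.62039566040039), 28.886581420898438) [  0.8375125   0.5464182 264.01974    96.322365 ]
pred axis [ 0.01742525 -0.99984817] [[275.36805262 113.60268432]
 [275.72965934  92.85395741]]
```

View pics/z10.png

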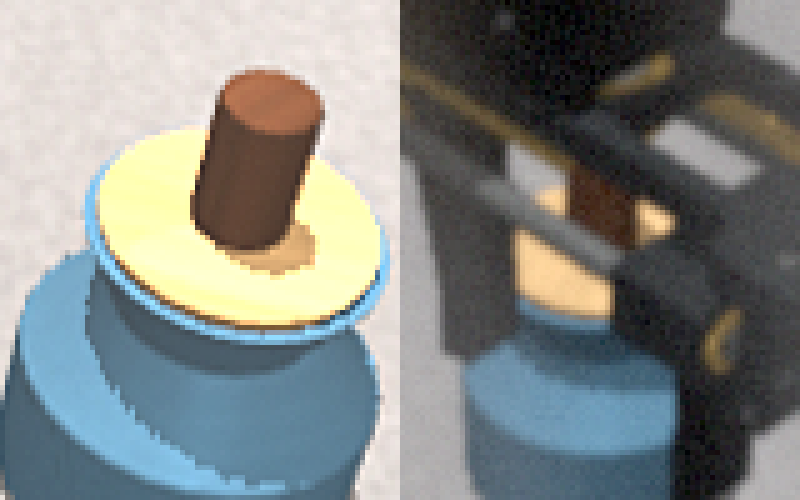

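View pics/w10.png

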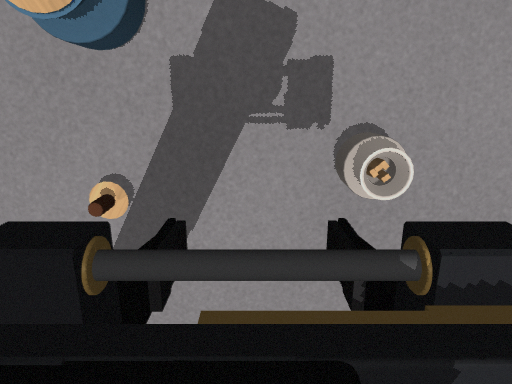

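```bash
cat > tilt.py <<'E'
from h import *
import sys
def edges(n,im,base,top,c,zb,zt,R_=.014):
    # rows along axis: subpixel left/right gradient edges
    pb,pt=proj(n,[[*c,zb]])[0],proj(n,[[*c,zt]])[0]
    g=cv2.GaussianBlur(im.astype(np.float32).sum(2),(0,0),.7)
    out=[]
    for side in(-1,1):
        o,_=ray(n,(0,0));v=np.array(c)-o[:2];v/=np.linalg.norm(v);perp=np.array([v[1],-v[0]])
        if (proj(n,[[*(np.array(c)+perp*.01),zb]])[0]-pb)[0]*side<0: perp=-perp
        e=proj(n,[[*(np.array(c)+perp*R_),z] for z in np.linspace(zb+base,zt-top,25)])
        pts=[]
        for q in e:
            xs=np.arange(q[0]-5,q[0]+5,.1);val=cv2.remap(g,np.float32(xs)[None],np.full((1,len(xs)),q[1],np.float32),1)[0]
            gr=np.gradient(val)*side;k=gr.argmax();pts.append((xs[k],q[1]))
        pts=np.array(pts);f=np.polyfit(pts[:,1],pts[:,0],1);r=pts[:,0]-np.polyval(f,pts[:,1]);k=abs(r)<1;f=np.polyfit(pts[k,1],pts[k,0],1)
        fp=np.polyfit(e[:,1],e[:,0],1);ym=e[:,1].mean()
        out.append((round(float(np.degrees(np.arctan(f[0])-np.arctan(fp[0]))),2),round(float(np.polyval(f,ym)-np.polyval(fp,ym)),2),k.sum(),round(r[k].std(),2)))
    print(n,"side L,R (angle off upright prediction deg, offset px, n, rms):",out)
E
python3 - <<'E'
from tilt import *
edges("scene",cv2.imread("pics/scene0.png"),.012,.006,(.474,-.151),.034,.08)
edges("side",cv2.imread("pics/side0.png"),.012,.006,(.474,-.151),.034,.08)
for f in("scene9","scene10"): edges("scene",cv2.imread(f"pics/{f}.png"),.012,.006,(.648,.1755),.114,.16)
E
```

```text
scene side L,R (angle off upright prediction deg, offset px, n, rms): [(-0.02, 1.46, np.int64(25), np.float64(0.35)), (-0.2, 1.11, np.int64(25), np.float64(0.37))]
side side L,R (angle off upright prediction deg, offset px, n, rms): [(2.27, -1.18, np.int64(25), np.float64(0.35)), (-0.24, -1.72, np.int64(25), np.float64(0.31))]
scene side L,R (angle off upright prediction deg, offset px, n, rms): [(-0.17, -0.14, np.int64(25), np.float64(0.31)), (-0.47, -0.65, np.int64(25), np.float64(0.29))]
scene side L,R (angle off upright prediction deg, offset px, n, rms): [(0.57, -0.12, np.int64(25), np.float64(0.35)), (-0.64, -0.59, np.int64(25), np.float64(0.4))]
```

```bash
python3 -m pendant '[{"travel":[0,-0.02,0.05],"twist":0},{"travel":[0,-0.04,0.10],"twist":0},{"travel":[0,-0.04,0.15],"twist":0},{"travel":[0,-0.04,0.2],"twist":0},{"travel":[0,-0.04,0.22],"twist":0},{"travel":[0,-0.04,0.22],"twist":0}]'; python3 - <<'E'
from tilt import *
im=ctrl.get_image("side")[:,:,::-1];cv2.imwrite("pics/side11.png",im)
im2=ctrl.get_image("scene")[:,:,::-1];cv2.imwrite("pics/scene11.png",im2)
edges("side",im,.012,.006,(.648,.1755),.114,.16);edges("scene",im2,.012,.006,(.648,.1755),.114,.16)
cv2.imwrite("pics/z11.png",cv2.resize(cv2.convertScaleAbs(im[65:185,225:325],alpha=1.6),None,fx=5,fy=5,interpolation=0))
E
```

```text
time: 12.32
position: [0.6322, -0.2676, 0.2443]
tool_rot: [0.856, 1.399, -0.849]
ft_force: [-0.3, 0.4, 0.8]
grip_width: 0.848
side side L,R (angle off upright prediction deg, offset px, n, rms): [(-0.36, -0.42, np.int64(25), np.float64(0.2)), (1.71, -0.88, np.int64(25), np.float64(0.22))]
scene side L,R (angle off upright prediction deg, offset px, n, rms): [(0.27, -0.13, np.int64(25), np.float64(0.37)), (-0.19, -0.58, np.int64(25), np.float64(0.29))]
```

View pics/z11.png

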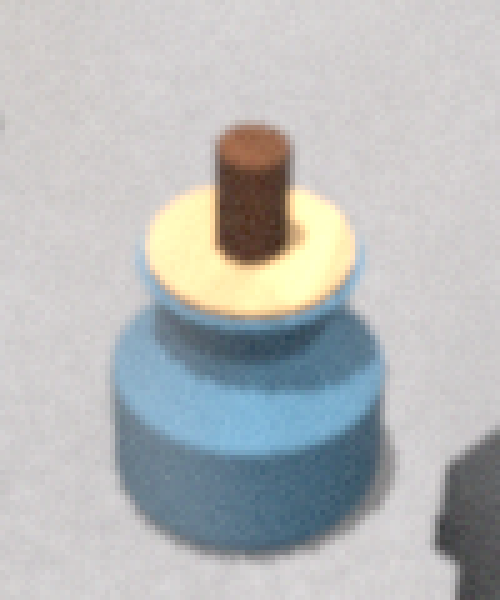

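The stopper is upright to within about 1°, and its top and knob match the home-height prediction. The jar's outline box hasn't moved, and both bystanders are undisturbed.

```bash
python3 -c "
from bench import ctrl
print(ctrl.close_job())"
```

```text
the job is handed in; nothing more can be done
None
```

The blue jar is closed. I gripped the large stopper by its knob and lowered it into the mouth. I let go within about 1 mm of the home height and backed the arm well clear. The job was handed in at about 12.4 s; the interface gives no verdict.

**Last checks**
- **Seating:** in the scene and side pictures, the plug's top and the knob match the outlines predicted for the home height to about 1 px. I did not measure the final height separately.
- **Upright:** in the last pictures, three of the four knob edges are within 0.4° of vertical. The right edge in the blurry side view read 1.7° off. One side-view edge read 2.3° off even when the stopper stood untouched on the table, so I put this down to blur.
- **Jar position:** its left, right and bottom edges in the scene picture are unchanged. The only side push I saw was 2.4 N, just before letting go.
- **Bystanders:** the small jar is still open. It and its stopper look the same by eye in the later scene pictures, and the arm never came near them.
- **Mid-task disagreement:** the cameras disagreed by 2–5 mm on where things were. I corrected the grip by about 4 mm from a close wrist picture before closing the fingers. My first fit of the jar's rim also wrongly included its belly, so I re-measured it.

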